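# Find the high spot of a centrifuge rotor with a dial indicator

## Robot

A 6-joint arm with a two-finger parallel gripper is mounted at the origin on the work surface. World frame = base frame: x ahead of the robot, y to its left, z up, the work surface at z = 0. Lengths are in m, angles in rad, forces in N, time in s.
With the tool pointing down it reaches from about 0.25 to 0.775 m from the base axis. Payload 4 kg.
Tool frame: the origin (TCP) lies midway between the tips of the shut fingers; the grasp point (between the pads) lies 19 mm behind it (robot.grasp_offset is the distance from the TCP to the grasp point, in m); z points along the fingers, y is the direction in which the jaws open and shut (so a half turn about z gives the same grasp; the last joint's range is limited). The gripper opens to 94 mm and grips with 3 to 60 N. Pads are 16 mm wide; open, the fingers measure 119 mm over their backs; the gripper's body (75 mm by 177 mm) begins 78 mm behind the grasp point.
Start: joints at [-1.418, 0.087, 1.371, -0, 1.684, -0.103], TCP at [0.139, -0.532, 0.185] pointing down, gripper open.
Joint ranges: [-3.1, 3.1], [-0.76, 2.03], [0.27, 2.55], [-1.08, 4.22], [0.17, 2.65], [-2.57, 2.57]. Speed limits (rad/s): [2.79, 2.79, 3.14, 3.14, 3.14, 3.14].

## Interface

Orientations are given as [roll, pitch, yaw] about the fixed x, y, z axes, in that order (R = Rz(yaw) Ry(pitch) Rx(roll)).
In Python, from bench import status, viewer, order, robot gives the robot as it stands. The module is installed in compiled form; this text tells all that it offers.
- The arm moves only by the tool move_arm, never from a script. Its argument "targets" is a list of rows, each a list of 3 entries, a list of its own where there are three numbers: the shift along the tool's x, y, z in mm, then the turn, a rotation vector about the tool's x, y, z in degrees, then the opening, from -1 (shut) to 1 (fully open). A call has 1 to 20 rows; each row is the pose to reach, as a shift and turn from the pose commanded when the call began, along the tool's axes at that moment; what a row does not reach only later rows make up. A row lasts 1/8 s, in which the tool goes at most 62.5 mm and 10.7 degrees, less where a joint would pass 70% of its speed; a pose out of reach is approached as far as the arm can. A call with a gripper value outside its range is refused whole. The fingers move at their own pace and stop on an object; the grip force is fixed at half the most. Time passes only in rows, so rows that repeat a pose let the fingers close. It gives the time, the measured TCP pose, the force and the opening at its end, in the units of the state.
- status.get_obs(): the state, without advancing time (a new reading comes with each control period).
- viewer.snapshot(name): name is "scene" or "top" or "wrist"; returns the picture (480x640x3 uint8, red, green, blue); there is no depth.
- viewer.camera_model(name): a dict with "K" (3x3 intrinsics, pixels), "D" ([k1, k2, p1, p2, k3] as OpenCV has them; the pictures are not rectified), "xyz" and "attitude" of the camera in the world; the wrist camera has in their place "T_tool_cam" (4x4, takes a point from camera to tool coordinates, whose origin is the TCP and whose axes are the flange's). Camera axes: x right, y up, looking along -z (the intrinsics and any distortion apply to the point x, -y, -z); pixel columns grow to the right and rows downward; lengths in m; the calibration is good to about 2 mm. A picture is of the moment at which its call begins: read the wrist's pose just before it. camera_model takes no time and is no camera call.
- order.close_job(): hands the job in, once; it reports no verdict.
The state is a dict: "time": time; "joint_positions": joint angles; "qvel": joint speeds; "joint_torque": joint torques, N m; "tool_pos": TCP position; "ee_rot": TCP orientation; "wrist_force": force on the tool from outside, world axes, zero at the start; "wrist_torque": the same for the moment, N m; "width": finger opening in m.
Only numpy, scipy, OpenCV 4.12 (cv2) and the standard library are available. Lean on these libraries where they do the work, as an engineer would, in place of code of your own. Each camera call takes 0.05 s, during which the arm holds its last target. There are 200 camera calls.

## Task

The small centrifuge rotor on the run-out bench has been knocked out of true. By its blue tab, slide the dial indicator up to the rotor until the plunger is pressed in and the red pointer stands in the green arc, then turn the rotor by its blue knob to find the very highest spot of its edge, and leave that spot resting against the plunger with both let go. Do not ram the indicator to the end of its travel, and leave the beaker and the amber vial beside it where they are.

Things in the scene. Friction and masses are not known exactly. Their poses are not given: they have to be found in the camera images.
- bench: The run-out bench: grey steel plate 170 x 380 x 12 mm fixed on the table, carrying the rotor at one end and the dial indicator on a slide at the other. Origin: centre of the plate's underside on the table; z up; its y axis points from the rotor to the indicator along the slide, the rotor's axis stands at y = -100 mm on it (x = 0).
- rotor: Aluminium rotor on a fixed upright spindle; it can turn without end either way. Its top is a round flange 132 mm across, 6 mm thick, with flat dark hole marks and a low centre nut (24 mm across, 6 mm high). Origin: on the spindle axis at the flange's top face, 56 mm above the table; x axis points to the knob; z up. Friction (about 0.10 N m, some 3 N at the knob) holds it where it is left.
- knob_mid (a point): Blue upright round knob on the flange, 18 mm across, 40 mm tall, its axis 40 mm from the spindle axis; it spins freely on its own axis, so it may be held fast and led round its circle without turning the hand. Point: on the knob's axis, half-way up, 84 mm above the table (blue from 64 to 104 mm).
- tab_mid (a point): Blue tab standing up from the indicator's carriage, behind the dial: 14 mm thick (along the bench's x), 26 mm wide (along the bench's y), its top 94 mm above the table, free down to 30 mm. Point: in its middle, 74 mm above the table.
- carriage (a joint): Indicator carriage on its slide, m: 0 fully back, grows as it slides towards the rotor (bench's -y), up to 0.055. Friction of about 8 N holds it. The relaxed plunger tip is 100 mm from the spindle axis at 0, so it meets the 60 mm edge at 0.040. The black dial (72 mm across, face up, top 59 mm above the table) has its centre 49 mm from the tab, towards the rotor.
- plunger: Steel plunger of the indicator, 10 mm round tip, 41 mm above the table, pointing at the rotor along the bench's -y and reaching under its flange. Origin: the foremost point of the tip. Sprung: 1 N to start it, 0.4 N more each mm, 10 mm of travel; beyond that it is rigid and the force climbs at once.
- needle (a joint): Red pointer of the dial, rad: 0 with the plunger relaxed (pointing to the rotor), 0.5 rad for each mm that the plunger is pressed in, clockwise from above, 5.0 at the end of travel; black ticks each mm. The green arc, for setting against the rotor, runs from 1.0 to 2.5 rad.
- beaker: Glass beaker 60 mm across, 85 mm tall, standing loose beside the bench on the far side from the robot. Origin: centre of its underside.
- vial: Amber vial with a blue cap, 28 mm across, 55 mm tall, standing loose beside the bench on the far side from the robot. Origin: centre of its underside.
- spindle (a point): Centre of the rotor's edge, on the spindle axis, 41 mm above the table. The edge, under the flange, is what the plunger touches: radius 60 mm, but for one high spot rising smoothly to 64 mm (about 35 degrees either side of its peak) and one lesser hump rising to 62 mm, its peak 130 degrees from the other. Where they lie relative to the knob differs each time and is not given.

How it is judged:
On the way, in this order (a step that is already met when the one before it is completed fails the run):
1. the indicator is set against the rotor: plunger pressed on its edge, pointer in the green arc (value of joint needle between 0.9 and 2.6 rad and contact force between plunger and rotor above 0.8 N), for 0.3 s.
2. the highest spot of the edge is turned under the plunger (within about 13 degrees: the tip, pressed on the edge, stands more than 63.3 mm from the spindle axis) (horizontal distance between plunger and rotor above 0.0633 m and contact force between plunger and rotor above 0.8 N), for 0.3 s.
At the end, for the whole second after the job is handed in: The plunger is pressed on the rotor's edge (more than 0.8 N) at its highest spot, within about 13 degrees, so that the tip stands more than 63.3 mm from the spindle axis; the pointer is still; rotor and indicator are let go (all of step 2 and velocity of joint needle between -0.3 and 0.3 rad/s); the robot touches nothing.
It fails at once if the indicator is rammed: more than 12 N between plunger and rotor (contact force between plunger and rotor above 12 N).
It fails at once if the beaker is moved more than 25 mm (distance of beaker from where it was at the start of the episode above 0.025 m).
It fails at once if the vial is moved more than 25 mm (distance of vial from where it was at the start of the episode above 0.025 m).
It also fails if it takes over 64 s, if anything falls off the work surface, if the arm or the gripper's body presses on something with over 40 N, if the wrist force passes 120 N, or if a joint passes its speed limit or range.

## Working session

There is one attempt and no reset: what is moved stays moved. The work goes in short steps, Python scripts to look and compute and a tool call to move; the robot and the scene stay as the last step left them, time stands still between calls to the robot, and variables do not carry over. Pictures are saved under pics/ and viewed, about 8 in all and at most 12, crops included, and the job is handed in when it is done.

Besides the shell and the picture viewer there is one more tool, called after "Call:" by a JSON object that holds its "api" and its "payload", one argument or row to a line. move_arm: Moves the arm, as the interface text tells. Its arguments: {"type":"object","properties":{"targets":{"type":"array"}},"required":["targets"]}

```bash
mkdir -p pics; cat > h.py <<'E'
import numpy as np, cv2
from scipy.spatial.transform import Rotation as R
from bench import status, viewer, order, robot
def snap(n,f):
    im=viewer.snapshot(n); cv2.imwrite('pics/'+f,im[:,:,::-1]); return im
def pose(n,obs=None):
    c=viewer.camera_model(n)
    if 'T_tool_cam' in c:
        o=obs or status.get_obs(); T=np.eye(4); T[:3,:3]=R.from_euler('xyz',o['ee_rot']).as_matrix(); T[:3,3]=o['tool_pos']
        T=T@np.array(c['T_tool_cam']); return c,T[:3,:3],T[:3,3]
    a=np.array(c['attitude']); 
    M=a if a.shape==(3,3) else R.from_euler('xyz',a).as_matrix()
    return c,M,np.array(c['xyz'])
def ray(n,px,z,obs=None):
    c,M,t=pose(n,obs); u=cv2.undistortPoints(np.array([[px]],float),np.array(c['K']),np.array(c['D']))[0,0]
    d=M@np.array([u[0],-u[1],-1]); return t+d*(z-t[2])/d[2]
def proj(n,P,obs=None):
    c,M,t=pose(n,obs); p=M.T@(np.array(P)-t); p=p*[1,-1,-1]
    return cv2.projectPoints(p.reshape(1,3),np.zeros(3),np.zeros(3),np.array(c['K']),np.array(c['D']))[0].ravel()
E
python3 - <<'E'
from h import *
print(status.get_obs()); 
for n in('top','scene'): print(viewer.camera_model(n)); snap(n,n+'0.png')
print(viewer.camera_model('wrist'))
E
```

```text
{'time': 0.0, 'joint_positions': array([-1.41809238e+00,  8.79878659e-02,  1.37222476e+00, -6.05997125e-06,
        1.68359171e+00, -1.03102527e-01]), 'qvel': array([-0.00033019, -0.00119281, -0.00056995, -0.00137338,  0.00115603,
       -0.00022355]), 'joint_torque': array([-3.53256100e-04, -3.40182889e+01, -3.02429044e+01,  7.16509600e-02,
        3.30836372e-02, -1.64612447e-04]), 'tool_pos': array([ 0.13906719, -0.53152672,  0.18390123]), 'ee_rot': array([-3.13939209e+00, -2.21635550e-04,  2.55805558e-01]), 'wrist_force': array([-0.68778245, -0.62532597, -0.59776213]), 'wrist_torque': array([ 0.04108764, -0.01406804,  0.06317547]), 'width': 0.09391239845601113}
{'K': array([[595.18361715,   0.        , 328.94557014],
       [  0.        , 595.18361715, 244.75342101],
       [  0.        ,   0.        ,   1.        ]]), 'D': array([0.02864432, 0.        , 0.        , 0.        , 0.        ]), 'xyz': array([0.45232105, 0.03210007, 0.92646245]), 'attitude': array([ 0.2242451 ,  0.00495219, -1.56429253])}
{'K': array([[598.67436715,   0.        , 318.11343229],
       [  0.        , 
[... 165 characters left out ...]
': array([1.20010565, 0.39566576, 0.48818775]), 'attitude': array([1.00797144, 0.02023665, 2.12613682])}
{'K': array([[416.83223728,   0.        , 320.47133315],
       [  0.        , 416.83223728, 231.52461535],
       [  0.        ,   0.        ,   1.        ]]), 'D': array([-0.07866548,  0.        ,  0.        ,  0.        ,  0.        ]), 'T_tool_cam': array([[-1.53199073e-04,  9.58606723e-01,  2.84733431e-01,
         8.27043160e-02],
       [ 9.99999948e-01,  6.61368843e-05,  3.15382014e-04,
         1.56954420e-04],
       [ 2.83495938e-04,  2.84733464e-01, -9.58606684e-01,
        -1.99149753e-01],
       [ 0.00000000e+00,  0.00000000e+00,  0.00000000e+00,
         1.00000000e+00]])}
```

View pics/top0.png

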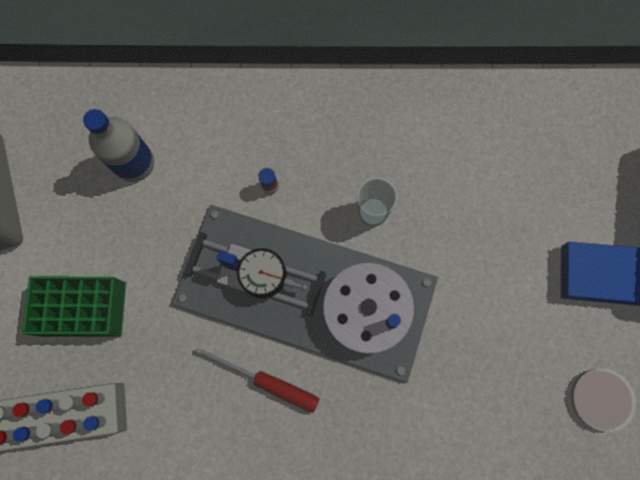

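View pics/scene0.png

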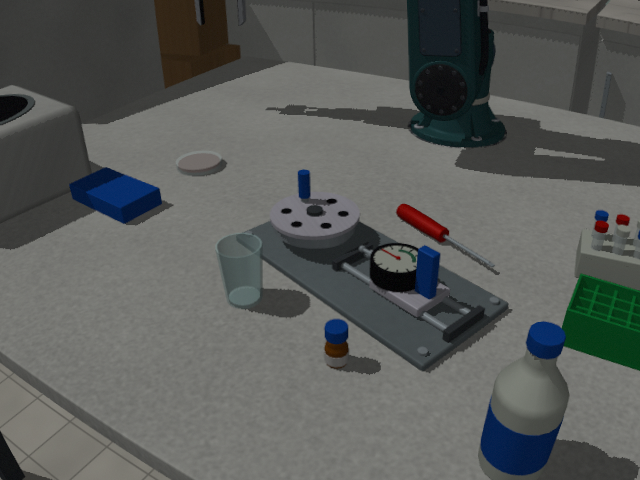

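The top view shows the rotor nut at (368,307), knob top at (394,321), tab top at (228,258) and dial centre at (261,272). The plate corners are about (212,207), (437,278), (406,380) and (172,306). The beaker and vial stand on the far side.

```bash
python3 - <<'E'
from h import *
s=ray('top',(368,307),.062);k=ray('top',(394,320.5),.104);t=ray('top',(227.5,257.5),.094);d=ray('top',(261.5,272.5),.059)
print('spindle',s,'knob',k,'tab',t,'dial',d)
print('k-s',np.linalg.norm((k-s)[:2]),'t-d',np.linalg.norm((t-d)[:2]),'d-s',np.linalg.norm((d-s)[:2]),'t-s',np.linalg.norm((t-s)[:2]))
C=[ray('top',p,.012) for p in((212,207),(437,278),(406,380),(172,306))]
print(np.round(C,3),[np.linalg.norm(C[i]-C[i-1]) for i in range(4)])
for a in((C[3]-C[2]),(C[0]-C[1]),(t-s),(d-s)): print('yaw of bench y',np.degrees(np.arctan2(a[1],a[0])))
print('beaker',ray('top',(374,212),0),'vial',ray('top',(269,187),0))
sc=ray('scene',(305,172),.104),ray('scene',(428,250),.094);print('scene knob,tab',sc)
E
```

```text
spindle [ 0.5569387  -0.01972337  0.062     ] knob [ 0.53349378 -0.05278871  0.104     ] tab [0.6227184  0.18216545 0.094     ] dial [0.60750522 0.13718785 0.059     ]
k-s 0.040533702869706346 t-d 0.04748079027248639 d-s 0.16485783222643965 t-s 0.21233479750745668
[[ 0.722  0.225  0.012]
 [ 0.609 -0.13   0.012]
 [ 0.454 -0.079  0.012]
 [ 0.563  0.279  0.012]] [np.float64(0.1675851908399406), np.float64(0.37303811500265677), np.float64(0.16304120221787105), np.float64(0.3735066944561537)]
yaw of bench y 73.06989914093793
yaw of bench y 72.37382073337001
yaw of bench y 71.95328077557117
yaw of bench y 72.13784090985922
beaker [ 0.71827168 -0.03438563  0.        ] vial [0.75978234 0.13656122 0.        ]
scene knob,tab (array([ 0.53597445, -0.04832956,  0.104     ]), array([0.62580356, 0.18559483, 0.094     ]))
```

Call:
{"api": "move_arm", "payload": {
  "targets": [
    [[649,-568,0],[0,0,-57.5],0],
    [[649,-568,0],[0,0,-57.5],0],
    [[649,-568,0],[0,0,-57.5],0],
    [[649,-568,0],[0,0,-57.5],0],
    [[649,-568,0],[0,0,-57.5],0],
    [[649,-568,0],[0,0,-57.5],0],
    [[649,-568,0],[0,0,-57.5],0],
    [[649,-568,0],[0,0,-57.5],0],
    [[649,-568,0],[0,0,-57.5],0],
    [[649,-568,0],[0,0,-57.5],0],
    [[649,-568,0],[0,0,-57.5],0],
    [[649,-568,0],[0,0,-57.5],0],
    [[649,-568,0],[0,0,-57.5],0],
    [[649,-568,0],[0,0,-57.5],0],
    [[649,-568,0],[0,0,-57.5],0],
    [[649,-568,0],[0,0,-57.5],0],
    [[649,-568,0],[0,0,-57.5],0],
    [[649,-568,0],[0,0,-57.5],0]
  ]
}}

```text
time: 2.35
tool_pos: [0.6231, 0.1804, 0.1859]
ee_rot: [3.141, -0.0, 1.258]
wrist_force: [-0.3, -0.7, 0.4]
width: 0.0469
```

```bash
python3 - <<'E'
from h import *
o=status.get_obs();print(o['time'],o['tool_pos'],np.degrees(o['ee_rot']),o['width'])
snap('wrist','w1.png'); print(proj('wrist',(.6235,.183,.094),o))
E
```

```text
2.35 [0.62308932 0.18037328 0.18594441] [ 1.79940659e+02 -2.06244763e-02  7.20608198e+01] 0.0469280073686547
[320.41203934 223.40661502]
```

View pics/w1.png

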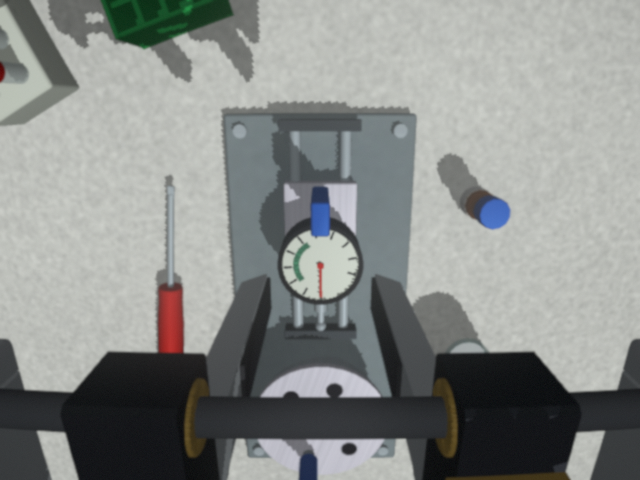

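The wrist view shows the tab top at about (320,220), against a predicted (320,223), with the bench axis vertical in the picture. The alignment is good, so I'll go down and grip.

Call:
{"api": "move_arm", "payload": {
  "targets": [
    [[2,0,60],[0,0,0],0],
    [[2,0,110],[0,0,0],0],
    [[2,0,127],[0,0,0],0],
    [[2,0,127],[0,0,0],0],
    [[2,0,127],[0,0,0],-0.6],
    [[2,0,127],[0,0,0],-1],
    [[2,0,127],[0,0,0],-1],
    [[2,0,127],[0,0,0],-1],
    [[2,0,127],[0,0,0],-1]
  ]
}}

```text
time: 3.52
tool_pos: [0.6239, 0.1839, 0.0591]
ee_rot: [3.141, -0.001, 1.26]
wrist_force: [-2.2, 0.4, 4.8]
width: 0.0135
```

Call:
{"api": "move_arm", "payload": {
  "targets": [
    [[-5,0,0],[0,0,0],-1],
    [[-10,0,0],[0,0,0],-1],
    [[-15,0,0],[0,0,0],-1],
    [[-20,0,0],[0,0,0],-1],
    [[-25,0,0],[0,0,0],-1],
    [[-30,0,0],[0,0,0],-1],
    [[-34,0,0],[0,0,0],-1],
    [[-38,0,0],[0,0,0],-1],
    [[-40,0,0],[0,0,0],-1],
    [[-41,0,0],[0,0,0],-1],
    [[-41,0,0],[0,0,0],-1]
  ]
}}

```text
time: 4.9
tool_pos: [0.6127, 0.149, 0.0591]
ee_rot: [3.14, -0.009, 1.261]
wrist_force: [1.2, 8.2, 2.8]
width: 0.0139
```

```bash
python3 - <<'E'
from h import *
o=status.get_obs();print(o['time'],o['tool_pos'],o['wrist_force'],o['width'])
w=snap('wrist','w2.png')[150:470,160:480];t=snap('top','t2.png');s=snap('scene','s2.png')
t=t[240:320,220:320];s=s[210:290,330:430]
f=lambda i,k:cv2.resize(i,k,interpolation=cv2.INTER_CUBIC)
a=np.hstack([f(w,(400,400)),f(t,(400,400))])
cv2.imwrite('pics/c2.png',a[:,:,::-1])
E
```

```text
4.9 [0.612673   0.14895768 0.05908914] [1.18765443 8.21991091 2.84270469] 0.013901795190016752
```

View pics/c2.png

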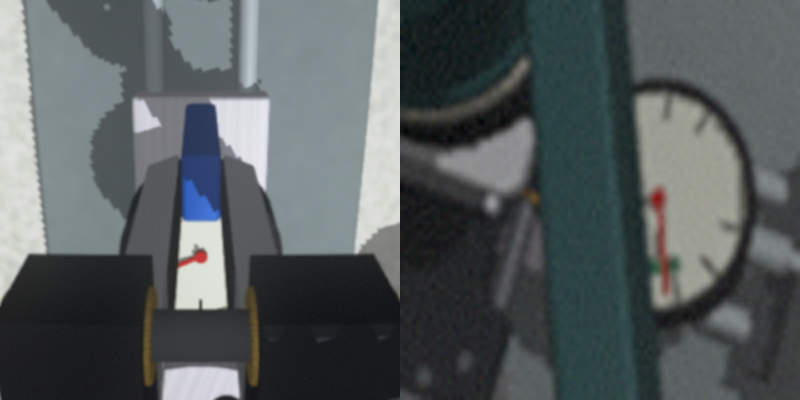

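The needle in the top view points straight down. It has turned about 67° clockwise from the rotor direction, roughly 1.17 rad, at the start of the green arc. I'll press in a little more.

Call:
{"api": "move_arm", "payload": {
  "targets": [
    [[-1,0,0],[0,0,0],-1],
    [[-1.5,0,0],[0,0,0],-1],
    [[-1.5,0,0],[0,0,0],-1],
    [[-1.5,0,0],[0,0,0],-1]
  ]
}}

```text
time: 5.55
tool_pos: [0.6123, 0.1479, 0.0591]
ee_rot: [3.14, -0.009, 1.261]
wrist_force: [1.7, 10.2, 2.4]
width: 0.0134
```

```bash
cat >> h.py <<'E'
S=np.array([.557,-.0197]); B=np.array([np.cos(np.radians(72.2)),np.sin(np.radians(72.2))])
def needle(tag,cam='top',obs=None,D=None):
    """red pointer angle: red blob on dial plane mapped to world, direction from hub (thick end) to tip"""
    im=viewer.snapshot(cam); cv2.imwrite(f'pics/{tag}_{cam}.png',im[:,:,::-1])
    i=im.astype(int); m=((i[:,:,0]>1.6*i[:,:,1])&(i[:,:,0]>1.6*i[:,:,2])&(i[:,:,0]>60)).astype(np.uint8)
    c=D if D is not None else np.r_[S+B*.126,.059]
    p=proj(cam,c,obs); yy,xx=np.nonzero(m)
    W=np.array([ray(cam,(x,y),.059,obs)[:2] for x,y in zip(xx,yy) if np.hypot(x-p[0],y-p[1])<130])
    if len(W)==0: return None
    W=W[np.linalg.norm(W-c[:2],axis=1)<.045]
    if len(W)<5: return None
    return W
def angle(W):
    m=W.mean(0); u,s,v=np.linalg.svd(W-m); a=v[0]; q=(W-m)@a; 
    if abs(q.min())>abs(q.max()): a=-a   # mass sits at hub end: long side is the tip
    rot=np.arctan2(-B[1],-B[0]); return (rot-np.arctan2(a[1],a[0]))%(2*np.pi), m-a*abs(((W-m)@a).min()), np.ptp(q)
E
python3 - <<'E'
from h import *
o=status.get_obs();print(o['time'],o['tool_pos'],o['wrist_force'])
for c in('top','scene'):
    W=needle('n3',c); print(c,None if W is None else (len(W),angle(W)))
E
```

```text
5.55 [0.61234943 0.1478695  0.05909321] [ 1.68136855 10.15249154  2.37445494]
top (14, (np.float64(1.8792024038121555), array([0.59878749, 0.10129779]), np.float64(0.008559313788826763)))
scene (26, (np.float64(1.6959201847190783), array([0.60192478, 0.1032491 ]), np.float64(0.022263676041496587)))
```

Call:
{"api": "move_arm", "payload": {
  "targets": [
    [[2,0,0],[0,0,0],-1],
    [[4,0,0],[0,0,0],-1],
    [[4,0,0],[0,0,0],0],
    [[4,0,0],[0,0,0],0],
    [[4,0,0],[0,0,0],0],
    [[4,0,-50],[0,0,0],0],
    [[4,0,-100],[0,0,0],0],
    [[4,0,-100],[0,0,0],0]
  ]
}}

```text
time: 6.65
tool_pos: [0.6153, 0.1469, 0.1642]
ee_rot: [3.131, -0.005, 1.259]
wrist_force: [-0.0, -0.1, -0.1]
width: 0.0467
```

```bash
python3 - <<'E'
from h import *
o=status.get_obs();print(o['time'],o['tool_pos'],o['wrist_force'],np.degrees(o['ee_rot']))
c='scene';W=needle('n4',c); print(c,None if W is None else (len(W),angle(W)))
k=np.array([.5335,-.0528]);d=k-o['tool_pos'][:2];y=o['ee_rot'][2]
print('tool shift',d@[np.cos(y),np.sin(y)],d@[np.sin(y),-np.cos(y)])
E
```

```text
6.65 [0.6152559  0.14694481 0.16420865] [-0.04879227 -0.06047054 -0.13724174] [179.41447058  -0.26337553  72.13312151]
scene (35, (np.float64(1.6685056829610048), array([0.60200036, 0.10333279]), np.float64(0.031009125107624935)))
tool shift -0.2151947397490333 -0.01652997302153608
```

Call:
{"api": "move_arm", "payload": {
  "targets": [
    [[-60,-4,0],[0,0,0],0],
    [[-120,-8,0],[0,0,0],0],
    [[-180,-13,0],[0,0,0],0],
    [[-215,-16.5,0],[0,0,0],0],
    [[-215,-16.5,0],[0,0,0],0],
    [[-215,-16.5,0],[0,0,0],0]
  ]
}}

```text
time: 7.45
tool_pos: [0.5301, -0.0521, 0.1566]
ee_rot: [-3.139, -0.0, 1.259]
wrist_force: [0.6, 0.1, 0.2]
width: 0.047
```

```bash
python3 - <<'E'
from h import *
o=status.get_obs();print(o['time'],o['tool_pos'],np.degrees(o['ee_rot']))
w=snap('wrist','w5.png'); print('knob top exp',proj('wrist',(.5335,-.0528,.104),o),'dial exp',proj('wrist',(.6,.101,.059),o))
i=w.astype(int);m=(i[:,:,2]>1.6*i[:,:,0])&(i[:,:,2]>60);m[:, :230]=0;m[:,410:]=0;yy,xx=np.nonzero(m)
if len(xx): print(len(xx),xx.min(),xx.max(),yy.min(),yy.max())
for c in('top','scene'):
    W=needle('n5',c); print(c,None if W is None else (len(W),angle(W)))
E
```

```text
7.45 [ 0.53013321 -0.05210487  0.15659107] [-1.79860152e+02 -2.12629128e-02  7.21528143e+01]
knob top exp [326.77501999 243.27728908] dial exp [351.85631004 -24.33464558]
616 315 341 227 254
top (21, (np.float64(1.680786014963922), array([0.59909888, 0.10144014]), np.float64(0.025715942718129062)))
scene (36, (np.float64(1.6664461936775403), array([0.60202892, 0.10339284]), np.float64(0.031012453000036296)))
```

View pics/w5.png

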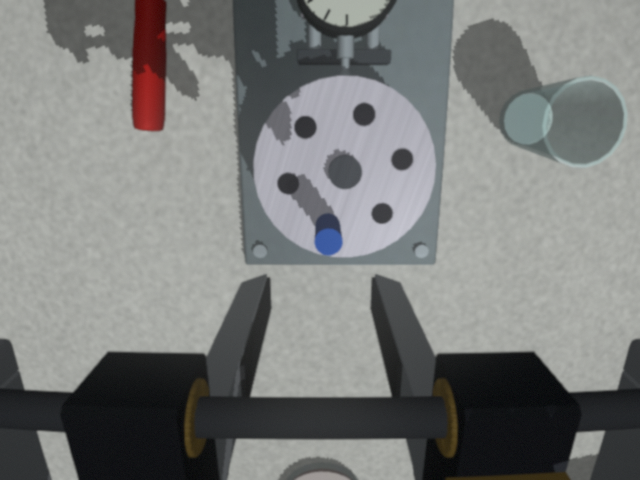

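The wrist view shows the knob top at (328,241), about 2 px from the prediction, and the nut at (345,170). The dial reads 1.67 rad on both cameras.

```bash
python3 - <<'E'
from h import *
o=status.get_obs()
k=ray('wrist',(328,240.5),.104,o);s=ray('wrist',(345,170),.062,o);print(k,s,np.linalg.norm((k-s)[:2]))
d=k[:2]-o['tool_pos'][:2];y=o['ee_rot'][2];ex=np.array([np.cos(y),np.sin(y)]);ey=np.array([np.sin(y),-np.cos(y)])
print('to knob tool xy mm',1e3*d@ex,1e3*d@ey)
for kk,ss in((k[:2],s[:2]),(k[:2],S)):
    r=kk-ss;print('radius vec in tool xy',1e3*r@ex,1e3*r@ey,np.degrees(np.arctan2(r@ey,r@ex)))
E
```

```text
[ 0.53540551 -0.05096203  0.104     ] [ 0.55917588 -0.01772189  0.062     ] 0.04086486179369725
to knob tool xy mm 1.950612284504547 4.2722887179142655
radius vec in tool xy -38.90208026509312 -12.512596871402412 -162.169956283389
radius vec in tool xy -36.35507565070736 -11.042856466460869 -163.10383804351542
```

Call:
{"api": "move_arm", "payload": {
  "targets": [
    [[2,4.3,0],[0,0,0],0],
    [[2,4.3,40],[0,0,0],0],
    [[2,4.3,80],[0,0,0],0],
    [[2,4.3,90],[0,0,0],0],
    [[2,4.3,90],[0,0,0],0],
    [[2,4.3,90],[0,0,0],-1],
    [[2,4.3,90],[0,0,0],-1],
    [[2,4.3,90],[0,0,0],-1],
    [[2,4.3,90],[0,0,0],-1]
  ]
}}

```text
time: 8.72
tool_pos: [0.5353, -0.0522, 0.069]
ee_rot: [3.141, 0.0, 1.259]
wrist_force: [-2.3, 0.8, 3.5]
width: 0.0174
```

```bash
cat > rd.py <<'E'
from h import *
import sys
o=status.get_obs();y=o['ee_rot'][2];p=o['tool_pos'][:2]-np.array([.5585,-.018])
ex=np.array([np.cos(y),np.sin(y)]);ey=np.array([np.sin(y),-np.cos(y)])
print('t',round(o['time'],2),'z',o['tool_pos'][2].round(4),'F',o['wrist_force'].round(1),'w',o['width'].round(4),'phi',np.degrees(np.arctan2(p@ey,p@ex)).round(1),'r',(1e3*np.hypot(*p)).round(1))
for c in('top','scene'):
    W=needle(sys.argv[1],c); 
    if W is None: print(c,None)
    else: a=angle(W); print(c,len(W),round(a[0],3),'len',a[2].round(3))
E
cat rd.py >/dev/null; python3 rd.py g6
python3 - <<'E'
import numpy as np
f0=-162.3
for s in(1,-1):
  for k in range(1,13):
    a=np.radians(f0+s*30*(k-1));r=[]
    for j in(10,20,30):
      b=a+np.radians(s*j); r.append((round(40*(np.cos(b)-np.cos(a)),1),round(40*(np.sin(b)-np.sin(a)),1)))
    print(s*30*k,r)
E
```

```text
30 [(np.float64(2.7), np.float64(-6.4)), (np.float64(6.5), np.float64(-12.3)), (np.float64(11.2), np.float64(-17.4))]
60 [(np.float64(5.5), np.float64(-4.2)), (np.float64(11.7), np.float64(-7.4)), (np.float64(18.4), np.float64(-9.5))]
90 [(np.float64(6.9), np.float64(-0.9)), (np.float64(13.9), np.float64(-0.6)), (np.float64(20.7), np.float64(1.0))]
120 [(np.float64(6.4), np.float64(2.7)), (np.float64(12.3), np.float64(6.5)), (np.float64(17.4), np.float64(11.2))]
150 [(np.float64(4.2), np.float64(5.5)), (np.float64(7.4), np.float64(11.7)), (np.float64(9.5), np.float64(18.4))]
180 [(np.float64(0.9), np.float64(6.9)), (np.float64(0.6), np.float64(13.9)), (np.float64(-1.0), np.float64(20.7))]
210 [(np.float64(-2.7), np.float64(6.4)), (np.float64(-6.5), np.float64(12.3)), (np.float64(-11.2), np.float64(17.4))]
240 [(np.float64(-5.5), np.float64(4.2)), (np.float64(-11.7), np.float64(7.4)), (np.float64(-18.4), np.float64(9.5))]
270 [(np.float64(-6.9), np.float64(0.9)), (np.float64(-13.9), np.float64(0.6)), (np.float64(-20.7), np.float64(-1.0))]
300 [(np.float64(-6.4), np.float64(-2.7)), (np
[... 1484 characters left out ...]
7), np.float64(-1.0))]
-330 [(np.float64(-6.7), np.float64(2.1)), (np.float64(-12.9), np.float64(5.3)), (np.float64(-18.4), np.float64(9.5))]
-360 [(np.float64(-4.7), np.float64(5.1)), (np.float64(-8.5), np.float64(11.0)), (np.float64(-11.2), np.float64(17.4))]Traceback (most recent call last):
  File "rd.py", line 5, in <module>
    print('t',round(o['time'],2),'z',o['tool_pos'][2].round(4),'F',o['wrist_force'].round(1),'w',o['width'].round(4),'phi',np.degrees(np.arctan2(p@ey,p@ex)).round(1),'r',(1e3*np.hypot(*p)).round(1))
                                                                                                 ^^^^^^^^^^^^^^^^
AttributeError: 'float' object has no attribute 'round'
```

Call:
{"api": "move_arm", "payload": {
  "targets": [
    [[2.7,-6.4,0],[0,0,0],-1],
    [[6.5,-12.3,0],[0,0,0],-1],
    [[11.2,-17.4,0],[0,0,0],-1],
    [[11.2,-17.4,0],[0,0,0],-1]
  ]
}}

```text
time: 9.22
tool_pos: [0.5218, -0.0354, 0.069]
ee_rot: [3.142, -0.001, 1.26]
wrist_force: [-1.2, -1.1, 6.6]
width: 0.0168
```

```bash
sed -i "s/o\['width'\].round(4)/round(float(o['width']),4)/" rd.py; python3 rd.py p30
```

```text
t 9.22 z 0.069 F [-1.2 -1.1  6.6] w 0.0168 phi -133.2 r 40.6
top 24 0.933 len 0.028
scene 31 0.924 len 0.031
```

The reading fell from 1.67 to 0.93 rad, and top and scene agree. I'll keep turning.

Call:
{"api": "move_arm", "payload": {
  "targets": [
    [[5.5,-4.2,0],[0,0,0],-1],
    [[11.7,-7.4,0],[0,0,0],-1],
    [[18.4,-9.5,0],[0,0,0],-1],
    [[18.4,-9.5,0],[0,0,0],-1]
  ]
}}

```text
time: 9.82
tool_pos: [0.5188, -0.0146, 0.069]
ee_rot: [3.141, -0.001, 1.26]
wrist_force: [-0.4, -1.4, 6.2]
width: 0.0173
```

```bash
python3 rd.py p60
```

```text
t 9.82 z 0.069 F [-0.4 -1.4  6.2] w 0.0173 phi -103.0 r 39.9
top 25 0.934 len 0.028
scene 29 0.915 len 0.031
```

Call:
{"api": "move_arm", "payload": {
  "targets": [
    [[6.9,-0.9,0],[0,0,0],-1],
    [[13.9,-0.6,0],[0,0,0],-1],
    [[20.7,1.0,0],[0,0,0],-1],
    [[20.7,1.0,0],[0,0,0],-1]
  ]
}}

```text
time: 10.42
tool_pos: [0.5265, 0.0045, 0.069]
ee_rot: [3.141, -0.001, 1.26]
wrist_force: [1.7, -0.3, 5.7]
width: 0.0172
```

```bash
python3 rd.py p90
```

```text
t 10.43 z 0.069 F [ 1.7 -0.3  5.7] w 0.0172 phi -72.7 r 39.1
top 17 0.93 len 0.022
scene 23 0.905 len 0.023
```

Call:
{"api": "move_arm", "payload": {
  "targets": [
    [[6.4,2.7,0],[0,0,0],-1],
    [[12.3,6.5,0],[0,0,0],-1],
    [[17.4,11.2,0],[0,0,0],-1],
    [[17.4,11.2,0],[0,0,0],-1]
  ]
}}

```text
time: 11.02
tool_pos: [0.5424, 0.0172, 0.069]
ee_rot: [3.141, -0.0, 1.26]
wrist_force: [0.5, -1.9, 5.6]
width: 0.0166
```

```bash
python3 rd.py p120
```

```text
t 11.03 z 0.069 F [ 0.5 -1.9  5.6] w 0.0166 phi -42.5 r 38.7
top None
scene 18 0.889 len 0.031
```

Call:
{"api": "move_arm", "payload": {
  "targets": [
    [[4.2,5.5,0],[0,0,0],-1],
    [[7.4,11.7,0],[0,0,0],-1],
    [[9.5,18.4,0],[0,0,0],-1],
    [[9.5,18.4,0],[0,0,0],-1]
  ]
}}

```text
time: 11.62
tool_pos: [0.5623, 0.0204, 0.069]
ee_rot: [-3.141, 0.0, 1.26]
wrist_force: [-1.4, -2.5, 6.0]
width: 0.0174
```

```bash
python3 rd.py p150
```

```text
t 11.62 z 0.069 F [-1.4 -2.5  6. ] w 0.0174 phi -12.2 r 38.6
top None
scene 7 0.87 len 0.031
```

Call:
{"api": "move_arm", "payload": {
  "targets": [
    [[0.9,6.9,0],[0,0,0],-1],
    [[0.6,13.9,0],[0,0,0],-1],
    [[-1.0,20.7,0],[0,0,0],-1],
    [[-1.0,20.7,0],[0,0,0],-1]
  ]
}}

```text
time: 12.22
tool_pos: [0.5812, 0.0135, 0.069]
ee_rot: [-3.14, -0.0, 1.26]
wrist_force: [-2.5, -1.9, 7.1]
width: 0.0171
```

```bash
python3 rd.py p180
```

```text
t 12.22 z 0.069 F [-2.5 -1.9  7.1] w 0.0171 phi 17.9 r 38.8
top None
scene 17 0.862 len 0.031
```

Call:
{"api": "move_arm", "payload": {
  "targets": [
    [[-2.7,6.4,0],[0,0,0],-1],
    [[-6.5,12.3,0],[0,0,0],-1],
    [[-11.2,17.4,0],[0,0,0],-1],
    [[-11.2,17.4,0],[0,0,0],-1]
  ]
}}

```text
time: 12.82
tool_pos: [0.5941, -0.0014, 0.069]
ee_rot: [-3.139, -0.002, 1.26]
wrist_force: [-1.4, 0.3, 6.6]
width: 0.0173
```

```bash
python3 rd.py p210
```

```text
t 12.82 z 0.069 F [-1.4  0.3  6.6] w 0.0173 phi 47.2 r 39.3
top 18 5.719 len 0.027
scene 23 2.573 len 0.024
```

Call:
{"api": "move_arm", "payload": {
  "targets": [
    [[-5.5,4.2,0],[0,0,0],-1],
    [[-11.7,7.4,0],[0,0,0],-1],
    [[-18.4,9.5,0],[0,0,0],-1],
    [[-18.4,9.5,0],[0,0,0],-1]
  ]
}}

```text
time: 13.42
tool_pos: [0.5984, -0.0217, 0.069]
ee_rot: [-3.141, -0.003, 1.26]
wrist_force: [1.3, 0.5, 6.0]
width: 0.017
```

```bash
python3 rd.py p240
```

```text
t 13.43 z 0.069 F [1.3 0.5 6. ] w 0.017 phi 77.6 r 40.1
top 22 2.201 len 0.023
scene 37 2.159 len 0.025
```

Call:
{"api": "move_arm", "payload": {
  "targets": [
    [[-6.9,0.9,0],[0,0,0],-1],
    [[-13.9,0.6,0],[0,0,0],-1],
    [[-20.7,-1.0,0],[0,0,0],-1],
    [[-20.7,-1.0,0],[0,0,0],-1]
  ]
}}

```text
time: 14.02
tool_pos: [0.5911, -0.0427, 0.069]
ee_rot: [3.141, -0.001, 1.259]
wrist_force: [0.3, 0.7, 6.0]
width: 0.0168
```

```bash
python3 rd.py p270
```

```text
t 14.03 z 0.069 F [0.3 0.7 6. ] w 0.0168 phi 109.3 r 40.9
top 24 0.931 len 0.028
scene 29 0.915 len 0.031
```

The readings were 2.57 rad at phi 47 and 2.18 at phi 78, with a base of about 0.92. The peak should be about 2.93 rad near phi 58, so I'll go back through it.

Call:
{"api": "move_arm", "payload": {
  "targets": [
    [[7.3,1.6,0],[0,0,0],-1],
    [[14.3,1.8,0],[0,0,0],-1],
    [[21.2,0.9,0],[0,0,0],-1],
    [[27.1,-1.0,0],[0,0,0],-1],
    [[27.1,-1.0,0],[0,0,0],-1]
  ]
}}

```text
time: 14.75
tool_pos: [0.5984, -0.018, 0.069]
ee_rot: [3.14, 0.002, 1.259]
wrist_force: [-0.4, -0.8, 5.9]
width: 0.0167
```

```bash
python3 rd.py q68
```

```text
t 14.75 z 0.069 F [-0.4 -0.8  5.9] w 0.0167 phi 72.1 r 39.9
top 23 2.514 len 0.029
scene 24 2.446 len 0.024
```

Call:
{"api": "move_arm", "payload": {
  "targets": [
    [[5.6,-2.8,0],[0,0,0],-1],
    [[5.6,-2.8,0],[0,0,0],-1]
  ]
}}

```text
time: 15.1
tool_pos: [0.5977, -0.0118, 0.069]
ee_rot: [3.14, 0.002, 1.259]
wrist_force: [0.4, -1.5, 5.9]
width: 0.0174
```

```bash
python3 rd.py q59
```

```text
t 15.1 z 0.069 F [ 0.4 -1.5  5.9] w 0.0174 phi 63.2 r 39.7
top 18 2.774 len 0.025
scene 26 5.898 len 0.024
```

Call:
{"api": "move_arm", "payload": {
  "targets": [
    [[4.8,-3.6,0],[0,0,0],-1],
    [[4.8,-3.6,0],[0,0,0],-1]
  ]
}}

```text
time: 15.45
tool_pos: [0.596, -0.0059, 0.069]
ee_rot: [3.139, 0.001, 1.259]
wrist_force: [0.9, -1.3, 5.0]
width: 0.017
```

```bash
python3 rd.py q50
```

```text
t 15.45 z 0.069 F [ 0.9 -1.3  5. ] w 0.017 phi 54.3 r 39.4
top 15 2.771 len 0.024
scene 28 5.866 len 0.025
```

The peak is symmetric between phi 54 (2.77) and 63 (2.77), so it lies at about 59. Moving there.

Call:
{"api": "move_arm", "payload": {
  "targets": [
    [[-5.1,3.6,0],[0,0,0],-1],
    [[-5.1,3.6,0],[0,0,0],-1],
    [[-5.1,3.6,0],[0,0,0],-1],
    [[-5.1,3.6,0],[0,0,0],-1]
  ]
}}

```text
time: 16.05
tool_pos: [0.5973, -0.01, 0.069]
ee_rot: [-3.141, -0.002, 1.26]
wrist_force: [-0.0, 1.3, 6.9]
width: 0.0168
```

```bash
python3 rd.py r59
```

```text
t 16.05 z 0.069 F [-0.   1.3  6.9] w 0.0168 phi 60.6 r 39.6
top 17 2.855 len 0.028
scene 27 2.799 len 0.024
```

Call:
{"api": "move_arm", "payload": {
  "targets": [
    [[0,0,0],[0,0,0],-0.4],
    [[0,0,0],[0,0,0],0],
    [[0,0,0],[0,0,0],0],
    [[0,0,0],[0,0,0],0],
    [[0,0,-40],[0,0,0],0],
    [[0,0,-90],[0,0,0],0],
    [[0,0,-120],[0,0,0],0],
    [[0,0,-120],[0,0,0],0],
    [[-60,0,-120],[0,0,0],0],
    [[-100,0,-120],[0,0,0],0],
    [[-100,0,-120],[0,0,0],0],
    [[-100,0,-120],[0,0,0],0]
  ]
}}

```text
time: 17.65
tool_pos: [0.5662, -0.1055, 0.1863]
ee_rot: [-3.139, -0.001, 1.259]
wrist_force: [0.4, 0.8, 0.4]
width: 0.0471
```

```bash
python3 rd.py z; python3 - <<'E'
from h import *
a=cv2.imread('pics/z_top.png')[170:350,180:450];b=cv2.imread('pics/z_scene.png')[140:380,200:520]
cv2.imwrite('pics/zz.png',np.vstack([cv2.resize(a,(450,300),interpolation=2),cv2.resize(b,(450,300),interpolation=2)]))
E
```

```text
t 17.65 z 0.1863 F [0.4 0.8 0.4] w 0.0471 phi 157.1 r 87.9
top 25 2.846 len 0.028
scene 32 2.851 len 0.027
```

View pics/zz.png

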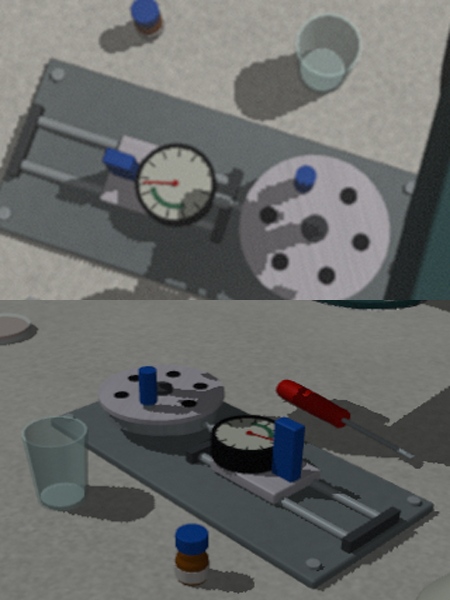

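The top view (upper half) shows the needle pointing left from (175,183) to (140,182). The beaker and vial stand where they were, and the hand is clear. The reading is 2.85 rad, which is 1.92 above base, or about 63.85 mm.

```bash
python3 -c "
from bench import order; print(order.close_job())"
```

```text
the job is handed in; nothing more can be done
None
```

The rotor's highest spot is resting against the plunger, both the rotor and the indicator are let go, and the job is handed in at about 18 s of the 64 s.

- **Setting the indicator:** I slid it in by its tab until the pointer read about 1.67 rad, inside the green arc, then let go. The rotor was standing on raised edge at that moment. On the plain 60 mm edge the pointer reads about 0.92 rad, which is just below the arc's 1.0.
- **Finding the high spot:** I turned the rotor 270° by its knob in 30° steps, then went back through the high spot in finer steps. Its peak lies midway between two equal readings on either side. I did not scan the last 90°, but the rise found, about 3.85 mm, is far above the 2 mm of the lesser hump.
- **Last check, with the hand clear:** the pointer read 2.85 rad on both cameras. That puts the tip about 63.85 mm from the spindle axis, against the 63.3 mm needed. The wrist force was about zero, and the beaker and vial look to be where they were.
- **Readings that disagreed:** with the hand over the bench, the top camera failed to read the pointer three times. Three other readings, one from the top camera and two from the scene camera, came out half a turn off. I set these aside or corrected them using the other camera.

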